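# Fit-test score-wheel sleeves on the gauge pin

## Robot

A 6-joint arm with a two-finger parallel gripper is mounted at the origin on the work surface. World frame = base frame: x ahead of the robot, y to its left, z up, the work surface at z = 0. Lengths are in m, angles in degrees, forces in N, time in s.
With the tool pointing down it reaches from about 0.35 to 0.875 m from the base axis. Payload 4.2 kg.
Tool frame: the origin (TCP) lies at the very end of the fingers, on their centre line; the grasp point (between the pads) lies 19 mm behind it; z points along the fingers, y is the line along which they close (so a half turn about z gives the same grasp; the last joint's range is limited). The gripper opens to 87 mm and grips with 3 to 60 N. Pads are 19 mm wide; open, the fingers measure 117 mm over their backs; the gripper's body (75 mm by 190 mm) begins 51 mm behind the grasp point.
Start: joints at [14.817, 22.042, 0.453, 0, -68.411, -14.817], TCP at [0.625, 0, 0.223] pointing down, gripper open.
Joint ranges: [-179.83, 179.83], [-69.29, 118.12], [-61.27, 80.66], [-181.25, 117.63], [-171.15, -9.14], [-177.46, 177.46]. Speed limits (degrees/s): [159.86, 159.86, 180, 180, 180, 180].

## Interface

Orientations are given as a 3x3 rotation matrix whose columns are the frame's x, y, z axes.
In Python, from station import * gives the robot as it stands.
- The arm moves only by the shell command python3 -m pendant 'ROWS'. ROWS is JSON, a list of rows, each an object of numbers: "x", "y", "z": the shift along the world's x, y, z normalised to -1 to 1, where 1 is 250 mm; "rx", "ry", "rz": the turn, a rotation vector about the world's x, y, z normalised to -1 to 1, where 1 is 180 degrees; "claw": the opening, from 0 (shut) to 1 (fully open). A call has exactly 8 rows; each row is the pose to reach, as a shift and turn from the pose commanded when the call began, turning the shorter way round; what a row does not reach only later rows make up. A row lasts 1/8 s, in which the tool goes at most 62.5 mm and 10.7 degrees, less where a joint would pass 70% of its speed; a pose out of reach is approached as far as the arm can. A call with a number of a shift or a turn outside -1 to 1 is refused whole. A call with a gripper value outside its range is refused whole. The fingers move at their own pace and stop on an object; the grip force is fixed at half the most. Time passes only in rows, so rows that repeat a pose let the fingers close, or fill a call up. It gives the time, the measured TCP pose, the force, the opening and the grip force at its end, in the units of the state.
- sense(): the state, without advancing time (a new reading comes with each control period).
- capture(name): name is "scene" or "side" or "wrist"; returns a dict with "color" (420x560x3 uint8, red, green, blue), "mtx" (3x3 intrinsics, pixels), "k1" (the pictures are not rectified: a ray, as slopes to the right and down, at radius r is drawn at 1 + k1 r^2 times it, then the intrinsics apply), "world_to_cam" (4x4, takes a point from world to camera coordinates). Camera axes: x right, y up, looking along -z (the intrinsics and any distortion apply to the point x, -y, -z); pixel columns grow to the right and rows downward; lengths in m; the calibration is good to about 2 mm. A picture is of the moment at which its call begins. There is no depth.
- finish_job(): hands the job in; it is judged then, once.
Trained networks look in a picture, given as the dict that the camera call returned (one of the last four; its "shot" number tells which), for a name from the list of things; names that differ only in an ending like _2 or _b are one class to them, and where a whole thing is asked for, a point or a joint stands for the part that bears it (a point fixed in the world has none). Each returns a list of dicts, best first, with "conf" (0 to 1); they miss things now and then, are a little off and sometimes report something else, mostly with a low value. They report only what shows in the picture. A call takes as long as a camera call. They do not tell look-alikes from the thing itself.
- search_frame(picture, label): "centre" ([column, row] in pixels, amid what is visible of it).
- regions_of(picture, label): "region" (420x560 bool, what is visible of it) and "centre" ([column, row] in pixels, amid what is visible of it).
The state is a dict: "time_s": time; "joints": joint angles; "joint_velocities": joint speeds; "effort": joint torques, N m; "tcp_pos": TCP position; "ee_rot": TCP orientation; "wrist_force": force on the tool from outside, world axes, zero at the start; "moment": the same for the moment, N m; "gripper_width": opening from 0.0 (shut) to 1.0 (fully open); "gripper_force": force on a finger pad.
Only numpy, scipy, OpenCV 4.12 (cv2) and the standard library are available. Lean on these libraries where they do the work, as an engineer would, in place of code of your own. Each camera call takes 0.05 s, during which the arm holds its last target. There are 200 camera calls.

## Task

The score wheel on the dominoes table needs a new spindle sleeve, and two short red sleeves are on offer. Slide the one whose bore fits over the steel gauge pin all the way down onto its wooden block and leave it there, and stand the one whose bore is too tight upright in the round black tip tray.

Things in the scene. Friction and masses are not known exactly. Their poses are not given: they have to be found in the camera images.
- sleeve_wide: Red acrylic sleeve (short thick-walled tube) standing on end on the table, outside diameter 46 mm, height 40 mm, open right through with a wide bore of 28 mm, about 50 g: this one fits the pin. Origin: centre of its lower end; z along its bore, upwards.
- sleeve_tight: Red acrylic sleeve of the same outside size (diameter 46 mm, height 40 mm) standing on end on the table, but with a narrow bore of 12 mm, about 75 g: too tight for the pin. Origin: centre of its lower end; z along its bore, upwards.
- gauge: Pin gauge, fixed to the table: dark wooden block 90 x 90 mm, 16 mm high, with an upright round steel pin of 18 mm diameter at its centre. The pin stands 52 mm above the block (its tip is 68 mm above the table); its top 14 mm taper to 6 mm. A sleeve fully home rests on the block, its lower end 16 mm above the table. Origin: centre of the block's underside; z up along the pin.
- tray: Round black tip tray with a bright steel rim, fixed to the table: 150 mm across, rim 12 mm high, inner floor flat, 5 mm above the table and about 130 mm across. Origin: centre of its underside; z up.
Things that resemble listed ones, but are neither listed nor needed, are in the scene too. What is shaped like the sleeve_wide but green or yellow is not meant.

How it is judged:
By the outcome, as a careful person would: the job done as asked, in the order asked, and still so for the second after the job is handed in, with the robot touching nothing.
It also fails if it takes over 48 s, if anything falls off the work surface, if the arm or the gripper's body presses on something with over 40 N, if the wrist force passes 120 N, or if a joint passes its speed limit or range.

## Working session

There is one attempt and no reset: what is moved stays moved. The work goes in short steps, Python scripts to look and compute and a shell command to move; the robot and the scene stay as the last step left them, time stands still between calls to the robot, and variables do not carry over. Pictures are saved under pics/ and viewed, at most 10 in all, crops included, and the job is handed in when it is done.

```bash
mkdir -p pics; cat > h.py <<'E'
from station import *
import numpy as np, cv2
def ray(p,px):
    K=p["mtx"];k=p["k1"]
    d=np.array([(px[0]-K[0][2])/K[0][0],(px[1]-K[1][2])/K[1][1]]);u=d.copy()
    for _ in range(20): u=d/(1+k*(u@u))
    M=np.array(p["world_to_cam"]);R=M[:3,:3];o=-R.T@M[:3,3]
    v=R.T@np.array([u[0],-u[1],-1]);return o,v/np.linalg.norm(v)
def atz(p,px,z):
    o,v=ray(p,px);return o+v*(z-o[2])/v[2]
def tri(a,b):
    (o1,v1),(o2,v2)=a,b
    s=np.linalg.lstsq(np.c_[v1,-v2],o2-o1,rcond=None)[0]
    A=o1+v1*s[0];B=o2+v2*s[1];return (A+B)/2,np.linalg.norm(A-B)
def proj(p,X):
    K=p["mtx"];M=np.array(p["world_to_cam"]);c=M[:3,:3]@X+M[:3,3]
    u=np.array([c[0],-c[1]])/-c[2];u=u*(1+p["k1"]*(u@u));return np.array([K[0][0]*u[0]+K[0][2],K[1][1]*u[1]+K[1][2]])
E
python3 - <<'E'
from h import *
ims=[]
for n in ["scene","side","wrist"]:
    p=capture(n); ims.append(p["color"])
    cv2.imwrite(f"pics/{n}0.png",p["color"][...,::-1])
    for l in ["sleeve_wide","sleeve_tight","gauge","tray"]:
        print(n,l,[(np.round(d["centre"]),round(d["conf"],2),np.round(atz(p,d["centre"],.03),3)) for d in search_frame(p,l)])
E
```

```text
scene sleeve_wide [(array([213., 176.]), 0.88, array([ 0.551, -0.208,  0.03 ])), (array([270., 150.]), 0.82, array([ 0.378, -0.208,  0.03 ])), (array([242., 166.]), 0.64, array([ 0.472, -0.197,  0.03 ]))]
scene sleeve_tight []
scene gauge [(array([220., 240.]), 0.82, array([ 0.648, -0.018,  0.03 ]))]
scene tray [(array([309., 225.]), 0.71, array([0.473, 0.065, 0.03 ])), (array([242., 166.]), 0.19, array([ 0.471, -0.199,  0.03 ]))]
side sleeve_wide [(array([323., 276.]), 0.96, array([ 0.458, -0.212,  0.03 ])), (array([291., 304.]), 0.73, array([ 0.367, -0.22 ,  0.03 ]))]
side sleeve_tight [(array([212., 174.]), 0.66, array([0.52 , 0.197, 0.03 ]))]
side gauge [(array([314., 203.]), 0.64, array([ 0.614, -0.048,  0.03 ]))]
side tray [(array([233., 223.]), 0.87, array([0.435, 0.015, 0.03 ]))]
wrist sleeve_wide []
wrist sleeve_tight [(array([354., 355.]), 0.73, array([0.533, 0.207, 0.03 ]))]
wrist gauge [(array([258., 146.]), 0.8, array([ 0.642, -0.038,  0.03 ]))]
wrist tray [(array([433., 219.]), 0.58, array([0.461, 0.037, 0.03 ]))]
```

View pics/scene0.png

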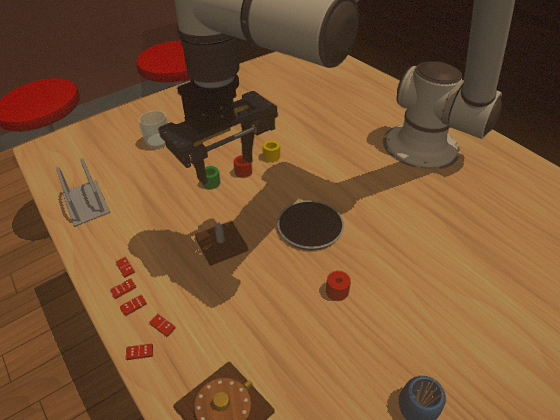

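View pics/side0.png

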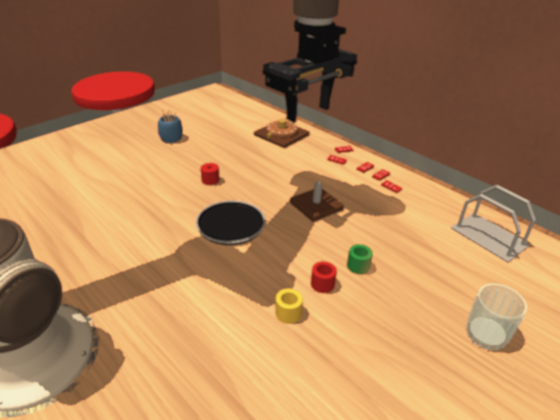

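View pics/wrist0.png

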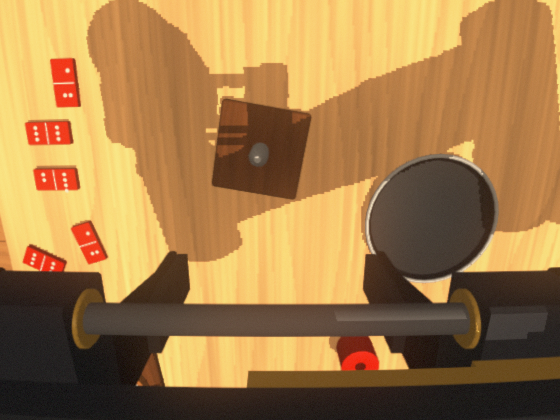

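The scene view shows the wide-bore red sleeve at (242,166), partly hidden by a finger, between the green and yellow ones. The narrow-bore sleeve is at (338,286), the gauge at (220,240) and the tray at (309,225). The side view has the wide sleeve at (323,276) and the tight one at (210,173). The wrist view shows the gauge at (258,146) and the tray at (432,217).

```bash
cat >> h.py <<'E'
from scipy.optimize import least_squares
def cyl(r,z0,z1,n=40):
    t=np.linspace(0,2*np.pi,n,endpoint=False)
    return np.array([[r*np.cos(a),r*np.sin(a),z] for z in(z0,z1) for a in t])
def box(a,z0,z1,h):
    return np.array([[h*2**.5*np.cos(a+np.pi/4+k*np.pi/2),h*2**.5*np.sin(a+np.pi/4+k*np.pi/2),z] for z in(z0,z1) for k in range(4)])
def sil(p,parts):
    m=np.zeros((1680,2240),np.uint8)
    for P in parts:
        q=np.array([proj(p,x) for x in P])
        cv2.fillConvexPoly(m,cv2.convexHull((q*4+2).astype(np.int32)),1)
    return m
def cen(m):
    M=cv2.moments(m.astype(np.uint8),True); return np.array([M["m10"],M["m01"]])/M["m00"],M["m00"]
def fit(views,parts,x0,freez=True):
    """views: (pic,mask); position from silhouette centroids, 3 dof"""
    c=[cen(m)[0] for _,m in views]
    def f(X):
        X=np.array(X) if freez else np.array([X[0],X[1],0.])
        return np.concatenate([ (cen(sil(p,[P+X for P in parts]))[0]-1.5)/4-ci for (p,_),ci in zip(views,c)])
    s=least_squares(f,x0 if freez else x0[:2],diff_step=.02 if not freez else None,x_scale=.01,method="trf") if 0 else least_squares(f,x0 if freez else x0[:2],diff_step=None,jac=lambda X:np.array([(f(X+e)-f(X-e))/.01 for e in np.eye(len(X))*.005]).T)
    return s.x,np.abs(s.fun).max()
def red(p,px,w=40):
    h=cv2.cvtColor(p["color"],cv2.COLOR_RGB2HSV)
    m=((h[...,0]<6)|(h[...,0]>172))&(h[...,1]>140)&(h[...,2]>40)
    n,l,st,c=cv2.connectedComponentsWithStats(m.astype(np.uint8))
    k=1+np.argmin([np.hypot(*(c[i]-px))+(1e3 if st[i,4]<30 else 0) for i in range(1,n)])
    m=(l==k).astype(np.uint8); q=cv2.findContours(m,cv2.RETR_EXTERNAL,cv2.CHAIN_APPROX_NONE)[0]
    return cv2.drawContours(m,q,-1,1,-1)
SL=[cyl(.023,0,.04)]; TR=[cyl(.075,0,.012)]
E
python3 - <<'E'
from h import *
P={n:capture(n) for n in["scene","side","wrist"]}
for n,p in P.items(): print(n,np.round(ray(p,(280,210)),3).tolist())
s=sense();print(s["ee_rot"],s["tcp_pos"])
a,b=P["scene"],P["side"]
print("tight",fit([(a,red(a,(338,286))),(b,red(b,(210,174)))],SL,[.53,.2,0]))
print("wide side only",fit([(b,red(b,(323,276)))],SL,[.46,-.21,0],False), cen(red(b,(323,276))))
T={n:regions_of(p,"tray")[0]["region"] for n,p in P.items()}
print("tray",fit([(P[n],T[n]) for n in P],TR,[.46,.04,0]), [cen(t) for t in T.values()])
w=P["wrist"]
print("tray wrist+scene",fit([(w,T["wrist"]),(a,T["scene"])],TR,[.46,.04,0]))
G={n:regions_of(p,"gauge")[0]["region"] for n,p in P.items()}
for ang in(0,.13,-.13,.5):
  print(ang,"gauge",fit([(P[n],G[n]) for n in P],[box(ang,0,.016,.045),cyl(.009,.016,.058),cyl(.003,.05,.068)],[.64,-.03,0]))
E
```

```text
scene [[0.916, 0.553, 0.72], [-0.428, -0.573, -0.699]]
side [[-0.022, -0.566, 0.602], [0.578, 0.566, -0.588]]
wrist [[0.625, -0.083, 0.384], [-0.012, 0.296, -0.955]]
[[-5.47918057e-05 -9.99999997e-01  4.69679602e-05]
 [-9.99999997e-01  5.47943777e-05  5.47609989e-05]
 [-5.47635724e-05 -4.69649596e-05 -9.99999997e-01]] [6.24995332e-01 4.51430754e-05 2.22559206e-01]
tight (array([0.52078995, 0.21146958, 0.00526531]), np.float64(0.5948182122344292))
wide side only (array([ 0.46517277, -0.20723013]), np.float64(0.006743920744099796)) (array([323.28338762, 276.58631922]), 614.0)
tray (array([0.45226967, 0.04534664, 0.00231076]), np.float64(0.6235022096221599)) [(array([309.68635671, 224.84527439]), 2624.0), (array([230.2082499, 222.3195835]), 2497.0), (array([432.39013657, 216.79233687]), 13180.0)]
tray wrist+scene (array([0.45157486, 0.04546984, 0.00075521]), np.float64(0.38133243330435107))
0 gauge (array([ 6.41345537e-01, -3.15710786e-02, -4.74520516e-04]), np.float64(0.23928334331012024))
0.13 gauge (array([ 6.41330959e-01, -3.16171675e-02, -5.54677118e-04]), np.float64(0.32616689473707083))
-0.13 gauge (array([ 6.41372232e-01, -3.14820736e-02, -6.26694668e-04]), np.float64(0.20264279338647384))
0.5 gauge (array([ 0.64129329, -0.03167444, -0.00083861]), np.float64(0.3747456681236372))
```

```bash
python3 -m pendant '[{"x":-0.08,"y":-0.1,"rz":0.055,"claw":1},{"x":-0.2,"y":-0.26,"rz":0.11,"claw":1},{"x":-0.32,"y":-0.42,"rz":0.17,"claw":1},{"x":-0.44,"y":-0.58,"rz":0.23,"claw":1},{"x":-0.55,"y":-0.72,"rz":0.29,"claw":1},{"x":-0.62,"y":-0.8,"rz":0.35,"claw":1},{"x":-0.64,"y":-0.828,"rz":0.41,"claw":1},{"x":-0.64,"y":-0.828,"rz":0.46,"claw":1}]'
python3 -m pendant '[{"rz":0.04,"claw":1},{"rz":0.04,"claw":1},{"rz":0.04,"claw":1},{"rz":0.04,"claw":1},{"rz":0.04,"claw":1},{"rz":0.04,"claw":1},{"rz":0.04,"claw":1},{"rz":0.04,"claw":1}]'
python3 - <<'E'
from h import *
P={n:capture(n) for n in["scene","side","wrist"]}
s=sense();print(np.round(s["ee_rot"],3).tolist(),np.round(s["joints"],1))
a,b,w=P.values()
cv2.imwrite("pics/w1.png",w["color"][...,::-1])
X=np.array([.465,-.207,.02])
m={n:red(p,proj(p,X)) for n,p in P.items()}
for n in m: print(n,proj(P[n],X),cen(m[n]))
print("wide sw",fit([(b,m["side"]),(w,m["wrist"])],SL,[.465,-.207,0]))
print("w z0",fit([(w,m["wrist"])],SL,[.465,-.207,0],False))
G={n:regions_of(P[n],"gauge") for n in("scene","side")}
G={n:g[0]["region"] for n,g in G.items() if g}
print("gauge",fit([(P[n],G[n]) for n in G],[box(-.13,0,.016,.045),cyl(.009,.016,.058),cyl(.003,.05,.068)],[.64,-.03,0]))
E
```

```text
[[-0.0, -1.0, -0.0], [-1.0, 0.0, -0.0], [0.0, 0.0, -1.0]] [ 14.8  22.    0.5   0.  -68.4 -14.8]
scene [242.46980066 166.16170783] (array([241.71153846, 164.14423077]), 104.0)
side [323.070239   276.55273598] (array([323.28990228, 276.59283388]), 614.0)
wrist [452.3456993  -40.09855464] (array([357.80205415, 354.0130719 ]), 1071.0)$[0]: bad value
$[0]: bad value
h.py:31: RuntimeWarning: invalid value encountered in divide
  M=cv2.moments(m.astype(np.uint8),True); return np.array([M["m10"],M["m01"]])/M["m00"],M["m00"]
Traceback (most recent call last):
  File "h.py", line 38, in fit
    s=least_squares(f,x0 if freez else x0[:2],diff_step=.02 if not freez else None,x_scale=.01,method="trf") if 0 else least_squares(f,x0 if freez else x0[:2],diff_step=None,jac=lambda X:np.array([(f(X+e)-f(X-e))/.01 for e in np.eye(len(X))*.005]).T)
                                                                                                                       ~~~~~~~~~~~~~^^^^^^^^^^^^^^^^^^^^^^^^^^^^^^^^^^^^^^^^^^^^^^^^^^^^^^^^^^^^^^^^^^^^^^^^^^^^^^^^^^^^^^^^^^^^^^^^^^^^^^^^^^^^^^^^^^^^^^
ValueError: Residuals are not finite in the initial point.
```

View pics/w1.png

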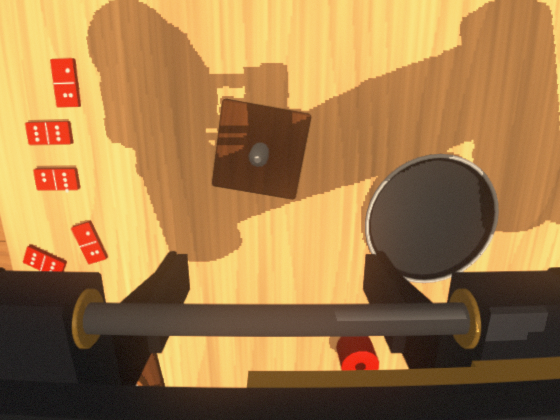

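The picture is unchanged, with the gauge still at (258,146), because the arm never moved. The rows were refused, probably because every field has to be given.

```bash
python3 -m pendant '[{"x":-0.08,"y":-0.1,"z":0,"rx":0,"ry":0,"rz":0.055,"claw":1},{"x":-0.2,"y":-0.26,"z":0,"rx":0,"ry":0,"rz":0.11,"claw":1},{"x":-0.32,"y":-0.42,"z":0,"rx":0,"ry":0,"rz":0.17,"claw":1},{"x":-0.44,"y":-0.58,"z":0,"rx":0,"ry":0,"rz":0.23,"claw":1},{"x":-0.55,"y":-0.72,"z":0,"rx":0,"ry":0,"rz":0.29,"claw":1},{"x":-0.62,"y":-0.8,"z":0,"rx":0,"ry":0,"rz":0.35,"claw":1},{"x":-0.64,"y":-0.828,"z":0,"rx":0,"ry":0,"rz":0.41,"claw":1},{"x":-0.64,"y":-0.828,"z":0,"rx":0,"ry":0,"rz":0.46,"claw":1}]' && python3 -m pendant '[{"x":0,"y":0,"z":0,"rx":0,"ry":0,"rz":0.04,"claw":1},{"x":0,"y":0,"z":0,"rx":0,"ry":0,"rz":0.04,"claw":1},{"x":0,"y":0,"z":0,"rx":0,"ry":0,"rz":0.04,"claw":1},{"x":0,"y":0,"z":0,"rx":0,"ry":0,"rz":0.04,"claw":1},{"x":0,"y":0,"z":0,"rx":0,"ry":0,"rz":0.04,"claw":1},{"x":0,"y":0,"z":0,"rx":0,"ry":0,"rz":0.04,"claw":1},{"x":0,"y":0,"z":0,"rx":0,"ry":0,"rz":0.04,"claw":1},{"x":0,"y":0,"z":0,"rx":0,"ry":0,"rz":0.04,"claw":1}]'
cat > look.py <<'E'
from h import *
P={n:capture(n) for n in["scene","side","wrist"]}
s=sense();print(np.round(s["ee_rot"],3).tolist(),np.round(s["tcp_pos"],4),np.round(s["joints"],1))
a,b,w=P.values()
cv2.imwrite("pics/w2.png",w["color"][...,::-1])
X=np.array([.465,-.207,.02])
m={n:red(p,proj(p,X)) for n,p in P.items()}
for n in m: print(n,proj(P[n],X),cen(m[n]))
print("wide sw",fit([(b,m["side"]),(w,m["wrist"])],SL,[.465,-.207,0]))
print("w z0",fit([(w,m["wrist"])],SL,[.465,-.207,0],False))
G={n:regions_of(P[n],"gauge") for n in("scene","side")}
G={n:g[0]["region"] for n,g in G.items() if g}
print("gauge",fit([(P[n],G[n]) for n in G],[box(-.13,0,.016,.045),cyl(.009,.016,.058),cyl(.003,.05,.068)],[.64,-.03,0]))
E
python3 look.py
```

```text
time_s: 2.35
tcp_pos: [0.4644, -0.2077, 0.2228]
ee_rot: [[0.993, -0.121, 0.0], [-0.121, -0.993, -0.0], [0.001, 0.0, -1.0]]
wrist_force: [0.1, -0.6, 0.9]
gripper_width: 0.997
gripper_force: 0.0
time_s: 3.35
tcp_pos: [0.465, -0.207, 0.2226]
ee_rot: [[1.0, -0.0, -0.0], [-0.0, -1.0, -0.0], [-0.0, 0.0, -1.0]]
wrist_force: [0.5, -0.1, 0.1]
gripper_width: 0.998
gripper_force: 0.0
[[1.0, -0.0, 0.0], [-0.0, -1.0, -0.0], [0.0, 0.0, -1.0]] [ 0.465  -0.207   0.2226] [ -5.7  10.7 -15.6   0.  -63.7  95.7]
scene [242.46980066 166.16170783] (array([171.34057341,  61.28366638]), 2302.0)
side [323.070239   276.55273598] (array([323.26356589, 276.61550388]), 645.0)
wrist [275.29702095 181.11291424] (array([276.89892985, 184.25564804]), 841.0)
wide sw (array([ 0.46348022, -0.20857742,  0.00195176]), np.float64(0.030488725230554792))
w z0 (array([ 0.46304553, -0.20861967]), np.float64(0.004588919213006193))
gauge (array([ 0.64161078, -0.03001893, -0.00098753]), np.float64(0.1384374556564012))
```

View pics/w2.png

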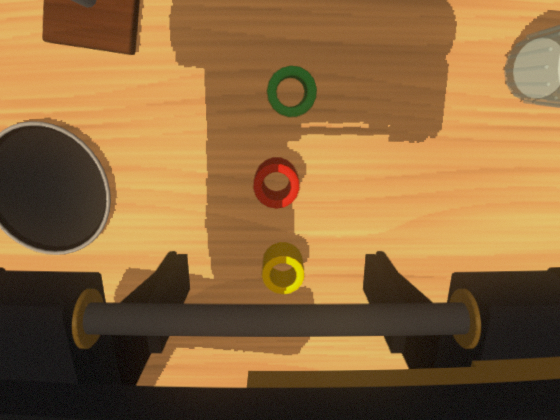

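The wrist view shows the wide red sleeve at about (276,183), between green (291,91) and yellow (283,272). That puts it at roughly (0.464, -0.208), and the fingers will straddle it in y.

```bash
python3 -m pendant '[{"x":-0.004,"y":-0.004,"z":-0.1,"rx":0,"ry":0,"rz":0,"claw":1},{"x":-0.004,"y":-0.004,"z":-0.28,"rx":0,"ry":0,"rz":0,"claw":1},{"x":-0.004,"y":-0.004,"z":-0.48,"rx":0,"ry":0,"rz":0,"claw":1},{"x":-0.004,"y":-0.004,"z":-0.64,"rx":0,"ry":0,"rz":0,"claw":1},{"x":-0.004,"y":-0.004,"z":-0.76,"rx":0,"ry":0,"rz":0,"claw":1},{"x":-0.004,"y":-0.004,"z":-0.83,"rx":0,"ry":0,"rz":0,"claw":1},{"x":-0.004,"y":-0.004,"z":-0.85,"rx":0,"ry":0,"rz":0,"claw":1},{"x":-0.004,"y":-0.004,"z":-0.85,"rx":0,"ry":0,"rz":0,"claw":0.8}]' && python3 -m pendant '[{"x":0,"y":0,"z":0,"rx":0,"ry":0,"rz":0,"claw":0.5},{"x":0,"y":0,"z":0,"rx":0,"ry":0,"rz":0,"claw":0.3},{"x":0,"y":0,"z":0,"rx":0,"ry":0,"rz":0,"claw":0.3},{"x":0,"y":0,"z":0,"rx":0,"ry":0,"rz":0,"claw":0.3},{"x":0,"y":0,"z":0,"rx":0,"ry":0,"rz":0,"claw":0.3},{"x":0,"y":0,"z":0,"rx":0,"ry":0,"rz":0,"claw":0.3},{"x":0,"y":0,"z":0,"rx":0,"ry":0,"rz":0,"claw":0.3},{"x":0,"y":0,"z":0,"rx":0,"ry":0,"rz":0,"claw":0.3}]'
```

```text
time_s: 4.6
tcp_pos: [0.4643, -0.2081, 0.0103]
ee_rot: [[1.0, 0.0, 0.0], [0.0, -1.0, -0.0], [0.0, 0.0, -1.0]]
wrist_force: [0.3, 0.1, 1.1]
gripper_width: 0.95
gripper_force: 0.0
time_s: 5.6
tcp_pos: [0.4641, -0.208, 0.0103]
ee_rot: [[1.0, 0.0, 0.0], [0.0, -1.0, -0.0], [0.0, 0.0, -1.0]]
wrist_force: [-0.7, 1.5, 4.6]
gripper_width: 0.512
gripper_force: 30.0
```

```bash
python3 -m pendant '[{"x":0,"y":0,"z":0.08,"rx":0,"ry":0,"rz":0,"claw":0.3},{"x":0,"y":0,"z":0.24,"rx":0,"ry":0,"rz":0,"claw":0.3},{"x":0,"y":0,"z":0.4,"rx":0,"ry":0,"rz":0,"claw":0.3},{"x":0.1,"y":0.1,"z":0.48,"rx":0,"ry":0,"rz":0,"claw":0.3},{"x":0.24,"y":0.24,"z":0.48,"rx":0,"ry":0,"rz":0,"claw":0.3},{"x":0.4,"y":0.4,"z":0.48,"rx":0,"ry":0,"rz":0,"claw":0.3},{"x":0.52,"y":0.52,"z":0.48,"rx":0,"ry":0,"rz":0,"claw":0.3},{"x":0.6,"y":0.6,"z":0.48,"rx":0,"ry":0,"rz":0,"claw":0.3}]' && python3 -m pendant '[{"x":0.05,"y":0.05,"z":0,"rx":0,"ry":0,"rz":0,"claw":0.3},{"x":0.09,"y":0.09,"z":0,"rx":0,"ry":0,"rz":0,"claw":0.3},{"x":0.108,"y":0.108,"z":0,"rx":0,"ry":0,"rz":0,"claw":0.3},{"x":0.108,"y":0.108,"z":0,"rx":0,"ry":0,"rz":0,"claw":0.3},{"x":0.108,"y":0.108,"z":0,"rx":0,"ry":0,"rz":0,"claw":0.3},{"x":0.108,"y":0.108,"z":0,"rx":0,"ry":0,"rz":0,"claw":0.3},{"x":0.108,"y":0.108,"z":0,"rx":0,"ry":0,"rz":0,"claw":0.3},{"x":0.108,"y":0.108,"z":0,"rx":0,"ry":0,"rz":0,"claw":0.3}]'
python3 - <<'E'
from h import *
P={n:capture(n) for n in["scene","side","wrist"]}
out=[]
for n,p in P.items():
    q=proj(p,np.array([.641,-.031,.08])); print(n,q)
    c=np.clip(q.astype(int),[65,65],[494,354]); out.append(cv2.resize(p["color"][c[1]-65:c[1]+65,c[0]-65:c[0]+65],(260,260),interpolation=cv2.INTER_CUBIC))
cv2.imwrite("pics/c3.png",np.hstack(out)[...,::-1])
a,b,w=P.values()
X=np.array([.641,-.031,.14])
print("sleeve held",fit([(p,red(p,proj(p,X))) for p in (a,b)],SL,[.641,-.031,.12]),[cen(red(p,proj(p,X))) for p in (a,b)],[proj(p,X) for p in (a,b)])
print(np.round(sense()["tcp_pos"],4),sense()["gripper_width"])
E
```

```text
time_s: 6.6
tcp_pos: [0.6149, -0.0563, 0.1289]
ee_rot: [[1.0, 0.001, -0.001], [0.001, -1.0, 0.0], [-0.001, -0.0, -1.0]]
wrist_force: [0.6, -0.5, -0.7]
gripper_width: 0.512
gripper_force: 30.0
time_s: 7.6
tcp_pos: [0.6409, -0.0311, 0.1301]
ee_rot: [[1.0, -0.0, 0.0], [-0.0, -1.0, 0.0], [0.0, -0.0, -1.0]]
wrist_force: [0.3, -0.7, -1.7]
gripper_width: 0.514
gripper_force: 30.0
scene [217.17059516 218.48057127]
side [318.56927041 176.60351659]
wrist [274.96971956 235.40609585]
sleeve held (array([ 0.65434728, -0.01870585,  0.11265384]), np.float64(1.254656531118144)) [(array([210.46835443, 205.70886076]), 79.0), (array([319.2238806 , 151.76119403]), 402.0)] [array([213.77678856, 197.10781832]), array([320.93056288, 152.46586785])]
[ 0.641 -0.031  0.13 ] 0.5161807130956536
```

View pics/c3.png

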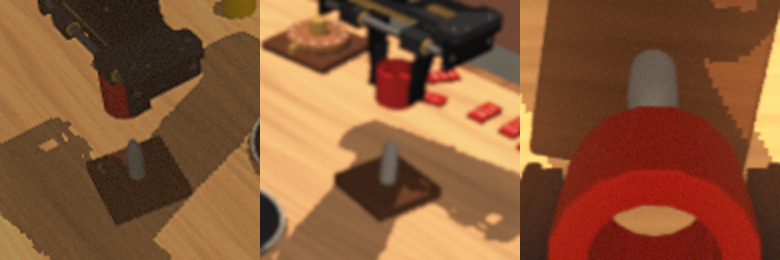

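The crops show the held sleeve directly above the pin, in line with it in the scene and side views, and the wrist view has the pin on the sleeve's centre line. I'll lower it gently.

```bash
python3 -m pendant '[{"x":0.002,"y":0,"z":-0.06,"rx":0,"ry":0,"rz":0,"claw":0.3},{"x":0.002,"y":0,"z":-0.14,"rx":0,"ry":0,"rz":0,"claw":0.3},{"x":0.002,"y":0,"z":-0.2,"rx":0,"ry":0,"rz":0,"claw":0.3},{"x":0.002,"y":0,"z":-0.24,"rx":0,"ry":0,"rz":0,"claw":0.3},{"x":0.002,"y":0,"z":-0.27,"rx":0,"ry":0,"rz":0,"claw":0.3},{"x":0.002,"y":0,"z":-0.29,"rx":0,"ry":0,"rz":0,"claw":0.3},{"x":0.002,"y":0,"z":-0.3,"rx":0,"ry":0,"rz":0,"claw":0.3},{"x":0.002,"y":0,"z":-0.3,"rx":0,"ry":0,"rz":0,"claw":0.3}]'
```

```text
time_s: 8.75
tcp_pos: [0.6416, -0.031, 0.0552]
ee_rot: [[1.0, 0.0, 0.0], [0.0, -1.0, 0.0], [0.0, -0.0, -1.0]]
wrist_force: [-0.2, 0.9, 0.0]
gripper_width: 0.514
gripper_force: 30.0
```

No contact so far, so I'll go down to just above the block.

```bash
python3 -m pendant '[{"x":0,"y":0,"z":-0.03,"rx":0,"ry":0,"rz":0,"claw":0.3},{"x":0,"y":0,"z":-0.06,"rx":0,"ry":0,"rz":0,"claw":0.3},{"x":0,"y":0,"z":-0.08,"rx":0,"ry":0,"rz":0,"claw":0.3},{"x":0,"y":0,"z":-0.095,"rx":0,"ry":0,"rz":0,"claw":0.3},{"x":0,"y":0,"z":-0.105,"rx":0,"ry":0,"rz":0,"claw":0.3},{"x":0,"y":0,"z":-0.112,"rx":0,"ry":0,"rz":0,"claw":0.3},{"x":0,"y":0,"z":-0.115,"rx":0,"ry":0,"rz":0,"claw":0.3},{"x":0,"y":0,"z":-0.115,"rx":0,"ry":0,"rz":0,"claw":0.3}]'
```

```text
time_s: 9.75
tcp_pos: [0.6416, -0.0309, 0.0264]
ee_rot: [[1.0, 0.0, 0.0], [0.0, -1.0, 0.0], [0.0, -0.0, -1.0]]
wrist_force: [-0.2, 0.4, -1.0]
gripper_width: 0.515
gripper_force: 30.0
```

```bash
python3 -m pendant '[{"x":0,"y":0,"z":0,"rx":0,"ry":0,"rz":0,"claw":0.7},{"x":0,"y":0,"z":0,"rx":0,"ry":0,"rz":0,"claw":1},{"x":0,"y":0,"z":0,"rx":0,"ry":0,"rz":0,"claw":1},{"x":0,"y":0,"z":0.04,"rx":0,"ry":0,"rz":0,"claw":1},{"x":0,"y":0,"z":0.15,"rx":0,"ry":0,"rz":0,"claw":1},{"x":0,"y":0,"z":0.33,"rx":0,"ry":0,"rz":0,"claw":1},{"x":0,"y":0,"z":0.53,"rx":0,"ry":0,"rz":0,"claw":1},{"x":0,"y":0,"z":0.7,"rx":0,"ry":0,"rz":0,"claw":1}]'
python3 - <<'E'
from h import *
P={n:capture(n) for n in["scene","side","wrist"]}
out=[]
for n,p in P.items():
    q=proj(p,np.array([.641,-.031,.04]))
    c=np.clip(q.astype(int),[65,65],[494,354]); out.append(cv2.resize(p["color"][c[1]-65:c[1]+65,c[0]-65:c[0]+65],(260,260),interpolation=cv2.INTER_CUBIC))
cv2.imwrite("pics/c4.png",np.hstack(out)[...,::-1])
X=np.array([.641,-.031,.036])
for k in (("scene","side"),("scene","side","wrist")):
  print("on pin",fit([(P[n],red(P[n],proj(P[n],X))) for n in k],SL,[.641,-.031,.016]))
X=np.array([.521,.2115,.02])
print("tight",fit([(P[n],red(P[n],proj(P[n],X))) for n in ("scene","side")],SL,[.521,.2115,0]))
for n in("scene","side"):print(fit([(P[n],red(P[n],proj(P[n],X)))],SL,[.521,.2115,0],False)[0])
E
```

```text
time_s: 10.75
tcp_pos: [0.6418, -0.031, 0.2045]
ee_rot: [[1.0, 0.0, 0.003], [0.0, -1.0, 0.0], [0.003, -0.0, -1.0]]
wrist_force: [0.7, -0.2, 0.0]
gripper_width: 0.998
gripper_force: 0.0
on pin (array([ 0.79540793, -0.03220289, -0.01854435]), np.float64(40.389548804978745))
on pin (array([ 0.67187387, -0.03915998,  0.01109821]), np.float64(80.7714544291693))
tight (array([0.52069828, 0.21113824, 0.00545482]), np.float64(0.5813736801622156))
[0.51678674 0.20896501]
[0.52679151 0.21735089]
```

View pics/c4.png

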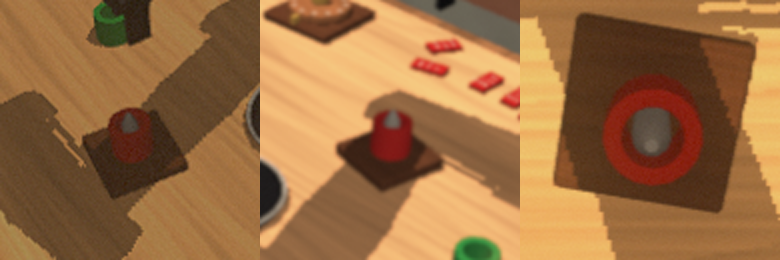

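The wide sleeve sits home on the block, upright, with the pin tip standing out of its bore in all three crops. Next, the tight sleeve.

```bash
python3 -m pendant '[{"x":-0.04,"y":0.08,"z":0.03,"rx":0,"ry":0,"rz":0,"claw":1},{"x":-0.12,"y":0.24,"z":0.06,"rx":0,"ry":0,"rz":0,"claw":1},{"x":-0.22,"y":0.44,"z":0.06,"rx":0,"ry":0,"rz":0,"claw":1},{"x":-0.32,"y":0.64,"z":0.06,"rx":0,"ry":0,"rz":0,"claw":1},{"x":-0.41,"y":0.82,"z":0.06,"rx":0,"ry":0,"rz":0,"claw":1},{"x":-0.47,"y":0.93,"z":0.06,"rx":0,"ry":0,"rz":0,"claw":1},{"x":-0.484,"y":0.968,"z":0.06,"rx":0,"ry":0,"rz":0,"claw":1},{"x":-0.484,"y":0.968,"z":0.06,"rx":0,"ry":0,"rz":0,"claw":1}]'
python3 - <<'E'
from h import *
P={n:capture(n) for n in["scene","side","wrist"]}
w=P["wrist"]; cv2.imwrite("pics/w5.png",w["color"][...,::-1])
X=np.array([.521,.2115,.02])
M={n:red(P[n],proj(P[n],X)) for n in P}
print(sense()["tcp_pos"],[(proj(P[n],X),cen(M[n])) for n in P])
for k in (["wrist"],["side","wrist"],["scene","side","wrist"]):
  print(k,fit([(P[n],M[n]) for n in k],SL,[.521,.2115,0],len(k)>1))
T={n:regions_of(P[n],"tray")[0]["region"] for n in("scene","side")}
print("tray",fit([(P[n],T[n]) for n in T],TR,[.452,.045,0]))
E
```

```text
time_s: 11.9
tcp_pos: [0.5199, 0.2114, 0.2159]
ee_rot: [[1.0, 0.001, -0.001], [0.001, -1.0, -0.001], [-0.001, 0.001, -1.0]]
wrist_force: [0.3, -0.6, 0.7]
gripper_width: 1.0
gripper_force: 0.0
[0.52068802 0.21017601 0.21601661] [(array([337.73533485, 282.18884764]), (array([218.13821138, 227.71544715]), 246.0)), (array([209.16102371, 175.12367099]), (array([209.70245399, 173.96319018]), 326.0)), (array([274.03530467, 182.02074612]), (array([270.25087352, 177.28441649]), 1431.0))]
['wrist'] (array([0.52721784, 0.21515776]), np.float64(0.003735848100632211))
['side', 'wrist'] (array([ 0.52685272,  0.2152846 , -0.00091146]), np.float64(0.4304533724858004))
['scene', 'side', 'wrist'] (array([0.55569997, 0.18599071, 0.06527512]), np.float64(99.48402904561988))
tray (array([0.45321059, 0.04634267, 0.00193379]), np.float64(0.01864749207999239))
```

View pics/w5.png

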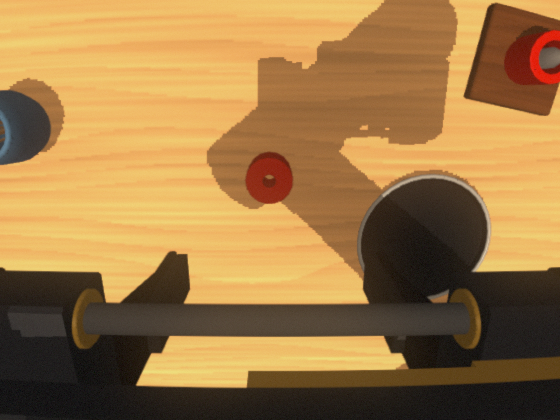

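The tight sleeve is centred at about (270,178) in the wrist view, which gives (0.5265, 0.215). The side view agrees.

```bash
python3 -m pendant '[{"x":0.02,"y":0.016,"z":-0.1,"rx":0,"ry":0,"rz":0,"claw":1},{"x":0.024,"y":0.016,"z":-0.28,"rx":0,"ry":0,"rz":0,"claw":1},{"x":0.024,"y":0.016,"z":-0.48,"rx":0,"ry":0,"rz":0,"claw":1},{"x":0.024,"y":0.016,"z":-0.64,"rx":0,"ry":0,"rz":0,"claw":1},{"x":0.024,"y":0.016,"z":-0.75,"rx":0,"ry":0,"rz":0,"claw":1},{"x":0.024,"y":0.016,"z":-0.8,"rx":0,"ry":0,"rz":0,"claw":1},{"x":0.024,"y":0.016,"z":-0.818,"rx":0,"ry":0,"rz":0,"claw":1},{"x":0.024,"y":0.016,"z":-0.818,"rx":0,"ry":0,"rz":0,"claw":0.8}]' && python3 -m pendant '[{"x":0,"y":0,"z":0,"rx":0,"ry":0,"rz":0,"claw":0.5},{"x":0,"y":0,"z":0,"rx":0,"ry":0,"rz":0,"claw":0.3},{"x":0,"y":0,"z":0,"rx":0,"ry":0,"rz":0,"claw":0.3},{"x":0,"y":0,"z":0,"rx":0,"ry":0,"rz":0,"claw":0.3},{"x":0,"y":0,"z":0,"rx":0,"ry":0,"rz":0,"claw":0.3},{"x":0,"y":0,"z":0,"rx":0,"ry":0,"rz":0,"claw":0.3},{"x":0,"y":0,"z":0,"rx":0,"ry":0,"rz":0,"claw":0.3},{"x":0,"y":0,"z":0,"rx":0,"ry":0,"rz":0,"claw":0.3}]'
```

```text
time_s: 13.15
tcp_pos: [0.5271, 0.2152, 0.0125]
ee_rot: [[1.0, -0.0, 0.001], [-0.0, -1.0, 0.001], [0.001, -0.001, -1.0]]
wrist_force: [0.1, -0.1, 1.0]
gripper_width: 0.949
gripper_force: 0.0
time_s: 14.15
tcp_pos: [0.5267, 0.2153, 0.0121]
ee_rot: [[1.0, 0.0, 0.001], [0.0, -1.0, 0.0], [0.001, -0.0, -1.0]]
wrist_force: [-0.6, 1.0, 3.5]
gripper_width: 0.525
gripper_force: 30.0
```

```bash
python3 -m pendant '[{"x":0,"y":0,"z":0.08,"rx":0,"ry":0,"rz":0,"claw":0.3},{"x":0,"y":0,"z":0.22,"rx":0,"ry":0,"rz":0,"claw":0.3},{"x":-0.04,"y":-0.1,"z":0.32,"rx":0,"ry":0,"rz":0,"claw":0.3},{"x":-0.11,"y":-0.26,"z":0.32,"rx":0,"ry":0,"rz":0,"claw":0.3},{"x":-0.19,"y":-0.42,"z":0.32,"rx":0,"ry":0,"rz":0,"claw":0.3},{"x":-0.25,"y":-0.57,"z":0.32,"rx":0,"ry":0,"rz":0,"claw":0.3},{"x":-0.29,"y":-0.65,"z":0.32,"rx":0,"ry":0,"rz":0,"claw":0.3},{"x":-0.296,"y":-0.676,"z":0.32,"rx":0,"ry":0,"rz":0,"claw":0.3}]' && python3 -m pendant '[{"x":0,"y":0,"z":-0.03,"rx":0,"ry":0,"rz":0,"claw":0.3},{"x":0,"y":0,"z":-0.1,"rx":0,"ry":0,"rz":0,"claw":0.3},{"x":0,"y":0,"z":-0.17,"rx":0,"ry":0,"rz":0,"claw":0.3},{"x":0,"y":0,"z":-0.22,"rx":0,"ry":0,"rz":0,"claw":0.3},{"x":0,"y":0,"z":-0.26,"rx":0,"ry":0,"rz":0,"claw":0.3},{"x":0,"y":0,"z":-0.28,"rx":0,"ry":0,"rz":0,"claw":0.3},{"x":0,"y":0,"z":-0.292,"rx":0,"ry":0,"rz":0,"claw":0.3},{"x":0,"y":0,"z":-0.292,"rx":0,"ry":0,"rz":0,"claw":0.3}]'
python3 - <<'E'
from h import *
p=capture("wrist");cv2.imwrite("pics/w6.png",p["color"][...,::-1])
print(sense()["wrist_force"],sense()["tcp_pos"])
E
```

```text
time_s: 15.15
tcp_pos: [0.4519, 0.0451, 0.0916]
ee_rot: [[1.0, -0.001, -0.001], [-0.001, -1.0, -0.0], [-0.001, 0.0, -1.0]]
wrist_force: [0.2, 0.1, -1.3]
gripper_width: 0.524
gripper_force: 30.0
time_s: 16.15
tcp_pos: [0.4526, 0.0461, 0.0189]
ee_rot: [[1.0, 0.0, 0.0], [0.0, -1.0, 0.0], [0.0, -0.0, -1.0]]
wrist_force: [0.2, 0.1, -0.7]
gripper_width: 0.527
gripper_force: 30.0
[ 0.03673168  0.20458793 -0.65833099] [0.45273186 0.04610996 0.01906973]
```

View pics/w6.png

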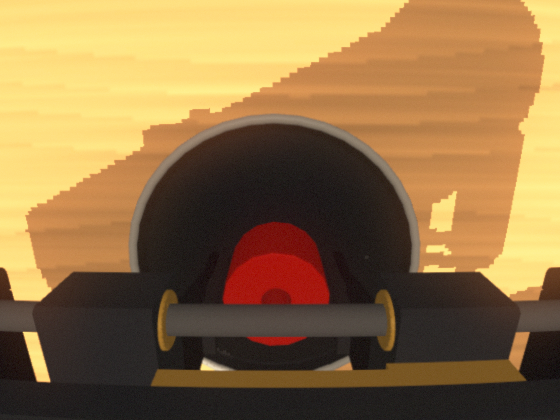

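The view shows the sleeve inside the tray near its middle, around (275,280), just above the floor. I'll lower it slightly, release and rise.

```bash
python3 -m pendant '[{"x":0,"y":0,"z":-0.006,"rx":0,"ry":0,"rz":0,"claw":0.3},{"x":0,"y":0,"z":-0.007,"rx":0,"ry":0,"rz":0,"claw":0.3},{"x":0,"y":0,"z":-0.007,"rx":0,"ry":0,"rz":0,"claw":0.6},{"x":0,"y":0,"z":-0.006,"rx":0,"ry":0,"rz":0,"claw":0.8},{"x":0,"y":0,"z":-0.006,"rx":0,"ry":0,"rz":0,"claw":0.8},{"x":0,"y":0,"z":0.04,"rx":0,"ry":0,"rz":0,"claw":0.8},{"x":0,"y":0,"z":0.18,"rx":0,"ry":0,"rz":0,"claw":0.8},{"x":0,"y":0,"z":0.38,"rx":0,"ry":0,"rz":0,"claw":0.8}]' && python3 -m pendant '[{"x":0,"y":0,"z":0.2,"rx":0,"ry":0,"rz":0,"claw":0.8},{"x":0,"y":0,"z":0.4,"rx":0,"ry":0,"rz":0,"claw":0.8},{"x":0,"y":0,"z":0.5,"rx":0,"ry":0,"rz":0,"claw":0.8},{"x":0,"y":0,"z":0.5,"rx":0,"ry":0,"rz":0,"claw":0.8},{"x":0,"y":0,"z":0.5,"rx":0,"ry":0,"rz":0,"claw":0.8},{"x":0,"y":0,"z":0.5,"rx":0,"ry":0,"rz":0,"claw":0.8},{"x":0,"y":0,"z":0.5,"rx":0,"ry":0,"rz":0,"claw":0.8},{"x":0,"y":0,"z":0.5,"rx":0,"ry":0,"rz":0,"claw":0.8}]'
python3 - <<'E'
from h import *
cv2.imwrite("pics/e.png",np.vstack([cv2.resize(capture(n)["color"][60:350],(560,290)) for n in("side","wrist")])[...,::-1])
E
```

```text
time_s: 17.2
tcp_pos: [0.4516, 0.0456, 0.1147]
ee_rot: [[1.0, -0.0, -0.003], [-0.0, -1.0, -0.001], [-0.003, 0.001, -1.0]]
wrist_force: [1.0, 0.7, 0.5]
gripper_width: 0.799
gripper_force: 0.0
time_s: 18.2
tcp_pos: [0.4524, 0.046, 0.2383]
ee_rot: [[1.0, -0.0, -0.001], [-0.0, -1.0, -0.001], [-0.001, 0.001, -1.0]]
wrist_force: [0.2, -0.6, 0.3]
gripper_width: 0.799
gripper_force: 0.0
```

View pics/e.png

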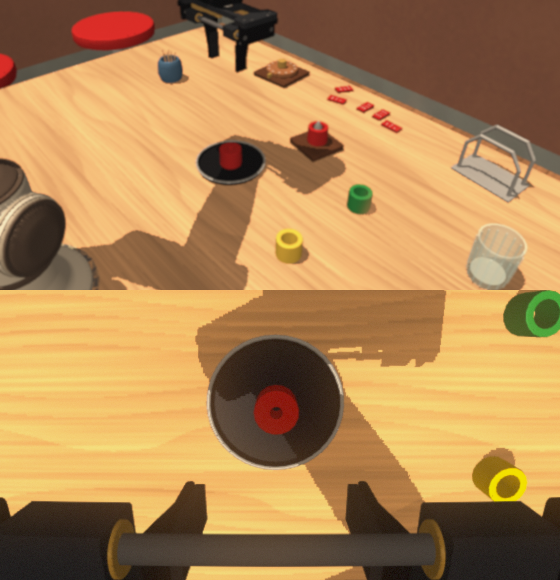

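The side half shows the tight sleeve upright in the tray at (231,155) and the wide one on the pin at (318,133). The wrist half confirms it is centred in the tray at (276,410), and the gripper is clear.

```bash
python3 -c "from station import *; print(finish_job())"
```

```text
the job is handed in; nothing more can be done
None
```

The job is handed in at about 18 s: the wide-bore sleeve is fully down on the gauge pin's block, and the tight-bore sleeve stands upright in the middle of the tip tray.

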